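# Cull the chewed covers and fit out the dog's treat puzzle

## Robot

A 6-joint arm with a two-finger parallel gripper is mounted at the origin on the work surface. World frame = base frame: x ahead of the robot, y to its left, z up, the work surface at z = 0. Lengths are in m, angles in rad, forces in N, time in s.
With the tool pointing down it reaches from about 0.375 to 0.9 m from the base axis. Payload 3.1 kg.
Tool frame: the origin (TCP) lies midway between the tips of the shut fingers; the grasp point (between the pads) lies 19 mm behind it; z points along the fingers, y is the line along which they close (so a half turn about z gives the same grasp; the last joint's range is limited). The gripper opens to 87 mm and grips with 3 to 60 N. Pads are 19 mm wide; open, the fingers measure 117 mm over their backs; the gripper's body (75 mm by 190 mm) begins 51 mm behind the grasp point.
Start: joints at [-1.377, 0.527, 1.433, -0, 1.181, -0.178], TCP at [0.227, -0.582, 0.223] pointing down, gripper open.
Joint ranges: [-3.08, 3.08], [-0.75, 2.2], [0.22, 2.44], [-1.43, 4.57], [0, 2.65], [-2.85, 2.85]. Speed limits (rad/s): [2.79, 2.79, 3.14, 3.14, 3.14, 3.14].

## Interface

Orientations are given as a unit quaternion [x, y, z, w].
In Python, from rig import robot gives the robot as it stands. The module is installed in compiled form; this text tells all that it offers.
- The arm moves only by the tool play_rows, never from a script. Its arguments are lists of equal length, an entry for each row: "gripper": the closure, from -1 (fully open) to 1 (shut); "delta_pos": the shift along the tool's x, y, z in cm, a list of three; "turn": the turn, a rotation vector about the tool's x, y, z in rad, a list of three. A call has 1 to 12 rows; each row is the pose to reach, as a shift and turn from the pose commanded when the call began, along the tool's axes at that moment; what a row does not reach only later rows make up. A row lasts 1/8 s, in which the tool goes at most 62.5 mm and 10.7 degrees, less where a joint would pass 70% of its speed; a pose out of reach is approached as far as the arm can. A call with a gripper value outside its range is refused whole. The fingers move at their own pace and stop on an object; "squeeze" is the grip in N (left out, the last holds). Time passes only in rows, so rows that repeat a pose let the fingers close. It gives the time, the measured TCP pose, the force, the opening and the grip force at its end, in the units of the state.
- robot.get_obs(): the state, without advancing time (a new reading comes with each control period).
- robot.camera(name): name is "side" or "top" or "wrist"; returns a dict with "color" (480x640x3 uint8, red, green, blue), "vfov" (degrees; the focal length in pixels is half the picture's height over the tangent of half this angle, whatever the lens; pixels are square), "cx", "cy" (the principal point, pixels), "R" (3x3) and "t" (3): a world point X has camera coordinates R X + t. Camera axes: x right, y down, z forward; pixel columns grow to the right and rows downward; lengths in m; the calibration is good to about 2 mm. A picture is of the moment at which its call begins. There is no depth.
- robot.hand_in(): hands the job in; it is judged then, once.
The state is a dict: "time": time; "q": joint angles; "joint_velocities": joint speeds; "joint_torque": joint torques, N m; "position": TCP position; "tool_rot": TCP orientation; "ft_force": force on the tool from outside, world axes, zero at the start; "moment": the same for the moment, N m; "grip_width": finger opening in m; "grip_force": force on a finger pad.
Only numpy, scipy, OpenCV 4.12 (cv2) and the standard library are available. Lean on these libraries where they do the work, as an engineer would, in place of code of your own. Each camera call takes 0.05 s, during which the arm holds its last target. There are 200 camera calls.

## Task

Get the dog's treat puzzle ready again: first put the two chewed blue covers, the round and the square one with a piece bitten out, into the black discard tub. Only after both are in the tub, take the two sound ones and lay each, grip up, in the green puzzle board's recess of its own outline, fully home. Leave the oblong cover in the board and the other things on the bench where they are.

Things in the scene. Friction and masses are not known exactly. Their poses are not given: they have to be found in the camera images.
- round_cover: Sound round cover: full blue disc, 96 mm diameter, 15 mm thick, about 120 g, lying on the bench grip up. On top along its own x axis, through its centre, stands a white grip rib 50 mm long, 16 mm wide and 26 mm high (top at 41 mm). Origin: centre of the full outline, on the underside; z up when the grip is up.
- square_cover: Sound square cover: full blue square plate, 84 by 84 mm (sides along its x and y), 15 mm thick, about 120 g, lying on the bench grip up. On top along its own x axis, through its centre, stands a white grip rib 50 mm long, 16 mm wide and 26 mm high (top at 41 mm). Origin: centre of the full outline, on the underside; z up when the grip is up.
- chewed_round: Chewed round cover: same blue disc (96 mm, 15 mm thick), but with a jagged bite about 30 mm deep and 65 mm wide out of its +y edge. On top along its own x axis, through its centre, stands a white grip rib 50 mm long, 16 mm wide and 26 mm high (top at 41 mm). Origin: centre of the full outline, on the underside; z up when the grip is up.
- chewed_square: Chewed square cover: same blue plate (84 by 84 mm, 15 mm thick), but with its +x +y corner bitten off, about 42 mm along either side. On top along its own x axis, through its centre, stands a white grip rib 50 mm long, 16 mm wide and 26 mm high (top at 41 mm). Origin: centre of the full outline, on the underside; z up when the grip is up.
- board: Green plastic puzzle board fixed on the bench, 236 (x) by 250 (y) by 24 mm high, origin at the centre of its underside. Three recesses 12 mm deep open at its top: a round and a square one side by side, and an oblong one along its +x side, already filled.
- round_recess (a point): Centre of the floor of the board's round recess: 104 mm diameter, 12 mm deep; floor 12 mm above the bench. Axes as the board's.
- square_recess (a point): Centre of the floor of the board's square recess: 92 by 92 mm, sides along the board's x and y, 12 mm deep; floor 12 mm above the bench. Axes as the board's.
- oblong_cover: Blue oblong cover, 44 by 180 mm and 15 mm thick, with a white grip rib 26 mm high, already in the board's oblong recess (origin 66 mm along the board's +x from its centre). Leave alone.
- tub: Black plastic discard tub, open at the top, fixed on the bench: 220 by 220 mm outside, 80 mm high, walls and floor 4 mm. Origin: centre of its underside; sides along its x and y.
- whistle: Yellow plastic dog whistle, 75 mm long (along x), 25 mm high, beyond the covers. Origin underneath, about mid-length. Leave alone.
- keys: Silver key ring with two keys, 80 mm long (along x), 3 mm high, flat on the bench beyond the covers. Origin underneath, mid-length. Leave alone.
- brush: Wooden-handled brush, 190 mm long, lying at the robot's far left. Leave alone.
Mind the look-alikes: they are no part of the job. What is shaped like the square_cover but brown or grey is not meant.

How it is judged:
By the outcome, as a careful person would: the job done as asked, in the order asked, and still so for the second after the job is handed in, with the robot touching nothing.
It also fails if it takes over 72 s, if anything falls off the work surface, if the arm or the gripper's body presses on something with over 40 N, if the wrist force passes 120 N, or if a joint passes its speed limit or range.

## Working session

There is one attempt and no reset: what is moved stays moved. The work goes in short steps, Python scripts to look and compute and a tool call to move; the robot and the scene stay as the last step left them, time stands still between calls to the robot, and variables do not carry over. Pictures are saved under pics/ and viewed, at most 10 in all, crops included, and the job is handed in when it is done.

Besides the shell and the picture viewer there is one more tool, called after "Request:" as name(argument=value, ...) on one line, values as JSON. play_rows: Moves the arm, as the interface text tells. Its arguments: {"type":"object","properties":{"gripper":{"type":"array","items":{"type":"number"}},"delta_pos":{"type":"array","items":{"type":"array","items":{"type":"number"}}},"turn":{"type":"array","items":{"type":"array","items":{"type":"number"}}},"squeeze":{"type":"number"}},"required":["gripper","delta_pos","turn"]}

```bash
mkdir -p pics; cat > h.py <<'E'
import numpy as np, cv2
from rig import robot
def snap(n,f=None):
    c=robot.camera(n)
    if f: cv2.imwrite(f,c["color"][:,:,::-1])
    return c
def K(c): 
    f=240/np.tan(np.radians(c["vfov"])/2); return f
def ray(c,u,v,z):
    f=K(c);R=np.array(c["R"]);t=np.array(c["t"])
    d=R.T@np.array([(u-c["cx"])/f,(v-c["cy"])/f,1]);o=-R.T@t
    return o+d*(z-o[2])/d[2]
def proj(c,X):
    p=np.array(c["R"])@np.array(X)+np.array(c["t"]);f=K(c)
    return p[0]/p[2]*f+c["cx"],p[1]/p[2]*f+c["cy"]
E
python3 - <<'E'
from h import *
for n in("top","side"):
    c=snap(n,f"pics/{n}0.png"); print(n,c["vfov"],c["cx"],c["cy"],np.round(c["R"],3).tolist(),np.round(c["t"],3))
o=robot.get_obs();print(o["position"],o["tool_rot"],o["time"],o["grip_width"])
E
```

```text
top 46.02314815267891 325.5927521377618 244.69707846175217 [[0.012, -1.0, 0.001], [-0.997, -0.012, -0.081], [0.081, 0.0, -0.997]] [0.085 0.545 1.408]
side 52.620426322023334 320.45011110336696 245.38984049164443 [[-0.769, -0.639, -0.015], [-0.371, 0.465, -0.804], [0.521, -0.612, -0.595]] [0.471 0.196 0.913]
[ 0.22693447 -0.58160767  0.22164007] [ 9.82771555e-01  1.84821600e-01 -1.78704614e-05 -1.02258289e-03] 0.1 0.08703911529465631
```

View pics/top0.png

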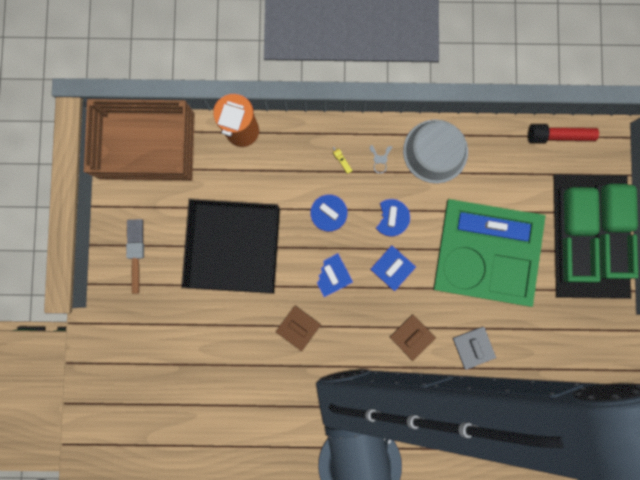

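View pics/side0.png

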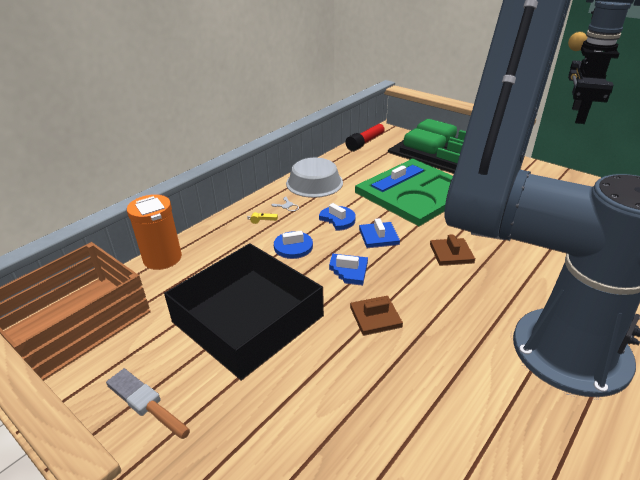

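The side view agrees with the top view. Candidates in the top picture:
- **Sound round:** (329,212).
- **Chewed round:** (394,217), bite on its left.
- **Chewed square:** (333,274), upper-left corner missing.
- **Sound square:** (393,268).
- **Look-alikes to ignore:** brown at (298,327) and (412,336), grey at (474,346), and the oblong cover in the board at (495,225).

The tub is at (232,246) and the recesses at (465,267) and (510,275). Next I'll check the choice in a close crop and measure.

```bash
cat > meas.py <<'E'
from h import *
def masks(im):
    h=cv2.cvtColor(im,cv2.COLOR_RGB2HSV)
    blue=cv2.inRange(h,(105,120,60),(125,255,255)); white=cv2.inRange(h,(0,0,150),(180,70,255)); green=cv2.inRange(h,(55,100,30),(85,255,255))
    return blue,white,green
E
python3 - <<'E'
from meas import *
c=snap("top"); im=c["color"]
cv2.imwrite("pics/crop.png",cv2.resize(im[180:310,290:550,::-1],None,fx=3,fy=3,interpolation=cv2.INTER_CUBIC))
b,w,g=masks(im)
for n,(u,v) in dict(round=(329,212),chr=(394,217),chs=(333,274),sq=(393,268)).items():
    win=np.zeros_like(b); win[v-30:v+30,u-30:u+30]=255
    allm=cv2.morphologyEx((b|w)&win,cv2.MORPH_OPEN,np.ones((3,3)))
    cs=max(cv2.findContours(allm,0,1)[0],key=cv2.contourArea)
    P=np.array([ray(c,*p[0],0.015)[:2] for p in cs],np.float32)
    cr=cv2.minEnclosingCircle(P*1000); mr=cv2.minAreaRect(P*1000)
    ws=w&win&cv2.drawContours(np.zeros_like(b),[cv2.convexHull(cs)],-1,255,-1)
    wc=max(cv2.findContours(ws,0,1)[0],key=cv2.contourArea)
    W=np.array([ray(c,*p[0],0.041)[:2] for p in wc],np.float32)
    r=cv2.minAreaRect(W*1000)
    print(n,"circ",np.round(cr[0]),round(cr[1],1),"rect",np.round(mr[0]),np.round(mr[1]),round(mr[2],1),"rib",np.round(r[0]),np.round(r[1]),round(r[2],1))
win=np.zeros_like(g);win[190:315,425:552]=255
cs=max(cv2.findContours(g&win,0,1)[0],key=cv2.contourArea)
P=np.array([ray(c,*p[0],0.024)[:2] for p in cs],np.float32);print("board",cv2.minAreaRect(P*1000))
h=cv2.cvtColor(im,cv2.COLOR_RGB2HSV); k=(h[:,:,2]<45).astype(np.uint8)*255
k[:,:160]=0;k[:,300:]=0;k[:180]=0;k[310:]=0
cs=max(cv2.findContours(k,0,1)[0],key=cv2.contourArea)
P=np.array([ray(c,*p[0],0.08)[:2] for p in cs],np.float32);print("tub",cv2.minAreaRect(P*1000))
for p in [(465,267),(510,275),(495,225)]: print(p,ray(c,*p,0.024))
E
```

```text
round circ [630.  85.] 47.9 rect [627.  86.] [91. 90.] 29.6 rib [627.  85.] [50. 18.] 53.6
chr circ [617. -78.] 47.5 rect [616. -82.] [75. 91.] 82.9 rib [617. -74.] [18. 51.] 83.9
chs circ [469.  78.] 52.4 rect [468.  78.] [80. 81.] 28.9 rib [469.  78.] [50. 16.] 27.2
sq circ [489. -79.] 52.5 rect [488. -80.] [84. 82.] 47.1 rib [489. -79.] [17. 50.] 49.2
board ((531.0505981445312, -322.21142578125), (248.34942626953125, 232.36476135253906), 81.03992462158203)
tub ((534.8370361328125, 321.2747497558594), (218.7134246826172, 210.1297607421875), 87.29226684570312)
(465, 267) [ 0.49185319 -0.26014846  0.024     ]
(510, 275) [ 0.47306804 -0.37323197  0.024     ]
(495, 225) [ 0.59923466 -0.33705517  0.024     ]
```

View pics/crop.png

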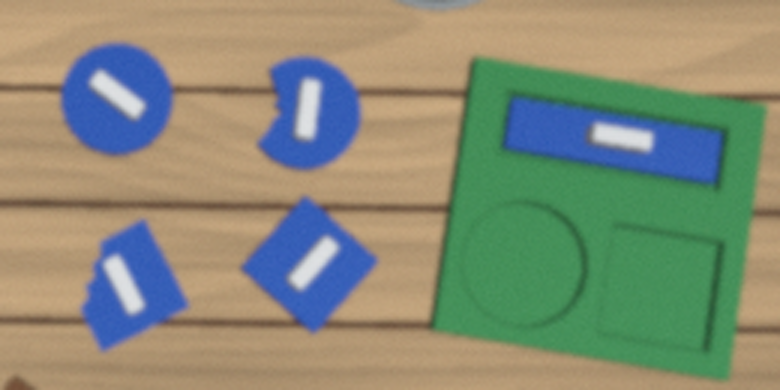

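The crop confirms it: the round cover at upper left and the square at lower middle are whole, and the pieces at (395,217) and (333,274) in the full picture are bitten. I'll write a helper that works out moves in tool axes.

```bash
cat >> h.py <<'E'
from scipy.spatial.transform import Rotation as Ro
def go(*T,o=None,base=None):
    """targets (x,y,z,phi deg of tool x); prints tool-frame shift cm and turn about z, all from the present pose"""
    o=o or robot.get_obs()
    R=Ro.from_quat(o["tool_rot"]).as_matrix(); p=np.array(o["position"])
    ph=np.degrees(np.arctan2(R[1,0],R[0,0]))
    print("t",round(o["time"],2),"pos",np.round(p,4),"phi",round(ph,1),"w",round(o["grip_width"],4),"F",np.round(o["ft_force"],1),"q",np.round(o["q"],2))
    for x,y,z,f in T:
        G=Ro.from_euler("z",f,degrees=True)*Ro.from_euler("x",180,degrees=True)
        print((x,y,z,f),"cm",np.round(R.T@(np.array([x,y,z])-p)*100,2),"turn",np.round((Ro.from_matrix(R.T)*G).as_rotvec(),3))
E
python3 -c "
from h import *
go((.469,.078,.2,27.2),(.617,-.076,.2,-6.1))"
```

```text
t 0.15 pos [ 0.227  -0.5817  0.2218] phi 21.3 w 0.0874 F [-0.7 -0.1 -0.3] q [-1.38  0.53  1.43 -0.    1.18 -0.18]
(0.469, 0.078, 0.2, 27.2) cm [ 46.52 -52.67   2.28] turn [-0.002 -0.    -0.103]
(0.617, -0.076, 0.2, -6.1) cm [ 54.71 -32.94   2.25] turn [-0.002  0.     0.478]
```

Request:
play_rows(gripper=[-1,-1,-1,-1,-1,-1,-1,-1,-1,-1,-1,-1], delta_pos=[[46.5,-52.7,2.2],[46.5,-52.7,2.2],[46.5,-52.7,2.2],[46.5,-52.7,2.2],[46.5,-52.7,2.2],[46.5,-52.7,2.2],[46.5,-52.7,2.2],[46.5,-52.7,2.2],[46.5,-52.7,2.2],[46.5,-52.7,2.2],[46.5,-52.7,2.2],[46.5,-52.7,2.2]], turn=[[0,0,-0.103],[0,0,-0.103],[0,0,-0.103],[0,0,-0.103],[0,0,-0.103],[0,0,-0.103],[0,0,-0.103],[0,0,-0.103],[0,0,-0.103],[0,0,-0.103],[0,0,-0.103],[0,0,-0.103]], squeeze=25)

```text
time: 1.65
position: [0.4694, 0.0808, 0.2004]
tool_rot: [0.971, 0.238, 0.0, -0.0]
ft_force: [-0.2, -0.2, 0.4]
grip_width: 0.0873
grip_force: 0.0
```

```bash
python3 -c "
from h import *
c=snap('wrist','pics/w1.png')
go((.469,.078,.02,27.2))
print(c['vfov'],proj(c,[.469,.078,.041]))
"
```

```text
t 1.7 pos [0.4696 0.0807 0.2004] phi 27.4 w 0.087 F [0.1 0.7 0.1] q [-0.07  0.36  1.82  0.    0.96  1.03]
(0.469, 0.078, 0.02, 27.2) cm [-0.19  0.23 18.04] turn [-0.001 -0.001  0.004]
70.24218329429844 (np.float64(322.72642021664507), np.float64(223.34535436655793))
```

View pics/w1.png

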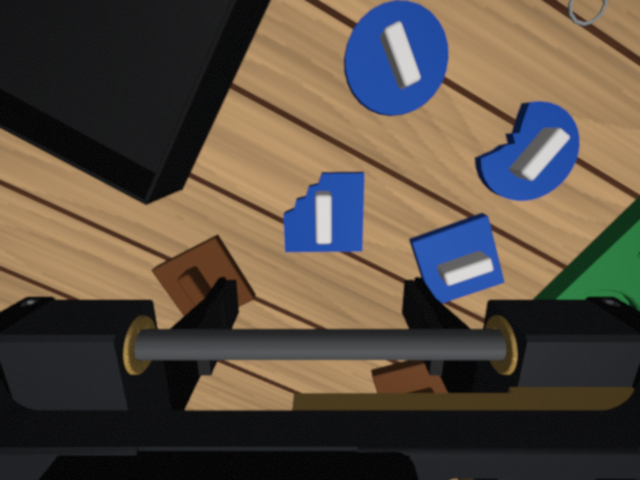

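The wrist view shows chewed_square's rib straight ahead at (323,218), matching the predicted (323,223) and aligned with the fingers. Descending and closing.

Request:
play_rows(gripper=[-0.5,-0.5,-0.5,-0.5,-0.5,1,1,1,1,1,1,1], delta_pos=[[-0.2,0.2,6],[-0.2,0.2,12],[-0.2,0.2,16],[-0.2,0.2,18],[-0.2,0.2,18],[-0.2,0.2,18],[-0.2,0.2,18],[-0.2,0.2,18],[-0.2,0.2,18],[-0.2,0.2,18],[-0.2,0.2,18],[-0.2,0.2,18]], turn=[[0,0,0],[0,0,0],[0,0,0],[0,0,0],[0,0,0],[0,0,0],[0,0,0],[0,0,0],[0,0,0],[0,0,0],[0,0,0],[0,0,0]])

```text
time: 3.2
position: [0.468, 0.0751, 0.0206]
tool_rot: [0.972, 0.235, -0.0, -0.0]
ft_force: [-0.2, 0.4, 3.2]
grip_width: 0.0158
grip_force: 25.0
```

```bash
python3 -c "
from h import *
go((.469,.078,.18,27.2),(.535,.266,.18,-3),(.535,.266,.06,-3))
"
```

```text
t 3.2 pos [0.468  0.0751 0.0206] phi 27.2 w 0.0158 F [-0.2  0.4  3.2] q [-0.08  0.7   1.96  0.    0.49  1.02]
(0.469, 0.078, 0.18, 27.2) cm [  0.23  -0.21 -15.94] turn [-0. -0.  0.]
(0.535, 0.266, 0.18, -3) cm [ 14.69 -13.92 -15.93] turn [-0.     0.     0.527]
(0.535, 0.266, 0.06, -3) cm [ 14.69 -13.92  -3.93] turn [-0.     0.     0.527]
```

Request:
play_rows(gripper=[1,1,1,1,1,1,1,1,1,1,0.2,0.2], delta_pos=[[0.2,-0.2,-6],[0.2,-0.2,-12],[0.2,-0.2,-16],[14.7,-13.9,-16],[14.7,-13.9,-16],[14.7,-13.9,-16],[14.7,-13.9,-16],[14.7,-13.9,-16],[14.7,-13.9,-10],[14.7,-13.9,-4],[14.7,-13.9,-4],[14.7,-13.9,-4]], turn=[[0,0,0],[0,0,0],[0,0,0],[0,0,0.53],[0,0,0.53],[0,0,0.53],[0,0,0.53],[0,0,0.53],[0,0,0.53],[0,0,0.53],[0,0,0.53],[0,0,0.53]])

```text
time: 4.7
position: [0.5363, 0.2654, 0.0622]
tool_rot: [1.0, -0.028, 0.001, -0.0]
ft_force: [-0.4, -0.2, 0.7]
grip_width: 0.0285
grip_force: 0.0
```

```bash
python3 -c "
from h import *
go((.535,.266,.2,-3),(.617,-.076,.2,-6.1),(.617,-.076,.02,-6.1))
"
```

```text
t 4.7 pos [0.5363 0.2654 0.0622] phi -3.2 w 0.0285 F [-0.4 -0.2  0.7] q [ 0.27  0.71  1.62 -0.    0.81  1.9 ]
(0.535, 0.266, 0.2, -3) cm [ -0.11  -0.06 -13.78] turn [-0.001 -0.002 -0.004]
(0.617, -0.076, 0.2, -6.1) cm [  9.99  33.63 -13.78] turn [-0.001 -0.002  0.051]
(0.617, -0.076, 0.02, -6.1) cm [ 9.96 33.64  4.22] turn [-0.001 -0.002  0.051]
```

Request:
play_rows(gripper=[0.2,0,-0.5,-0.5,-0.5,-0.5,-0.5,-0.5,-0.5,-0.5,-0.5,-0.5], delta_pos=[[0,0,-4],[0,0,-10],[0,0,-14],[10,33.6,-14],[10,33.6,-14],[10,33.6,-14],[10,33.6,-14],[10,33.6,-14],[10,33.6,-14],[10,33.6,-14],[10,33.6,-14],[10,33.6,-14]], turn=[[0,0,0],[0,0,0],[0,0,0],[0,0,0.05],[0,0,0.05],[0,0,0.05],[0,0,0.05],[0,0,0.05],[0,0,0.05],[0,0,0.05],[0,0,0.05],[0,0,0.05]])

```text
time: 6.2
position: [0.6163, -0.0738, 0.202]
tool_rot: [0.999, -0.052, 0.001, 0.0]
ft_force: [0.1, 0.1, -0.2]
grip_width: 0.0651
grip_force: 0.0
```

```bash
cat > rib.py <<'E'
from meas import *
def rib(c,x,y,z,r=40):
    u,v=map(int,proj(c,[x,y,z])); b,w,g=masks(c["color"])
    win=np.zeros_like(w); win[max(v-r,0):v+r,max(u-r,0):u+r]=255
    h=cv2.cvtColor(c["color"],cv2.COLOR_RGB2HSV); t=cv2.inRange(h,(0,0,195),(180,50,255))&win
    cs=max(cv2.findContours(t,0,1)[0],key=cv2.contourArea)
    W=np.array([ray(c,*p[0],z)[:2] for p in cs],np.float32); q=cv2.minAreaRect(W*1000)
    a=q[2] if q[1][0]>q[1][1] else q[2]-90
    print("rib",np.round(q[0],1),np.round(q[1],1),"dir",round(a,1)); return q
E
python3 -c "
from rib import *
c=snap('wrist','pics/w2.png')
rib(c,.617,-.076,.041)
go((.617,-.076,.02,-6.1))
"
```

```text
rib [621.4 -74.3] [10.2 43.2] dir -7.2
t 6.25 pos [ 0.6163 -0.0737  0.2016] phi -5.9 w 0.065 F [-0.1 -0.2  0.3] q [-0.3   0.54  1.47  0.    1.13  1.37]
(0.617, -0.076, 0.02, -6.1) cm [ 0.07  0.22 18.16] turn [ 0.    -0.001  0.003]
```

View pics/w2.png

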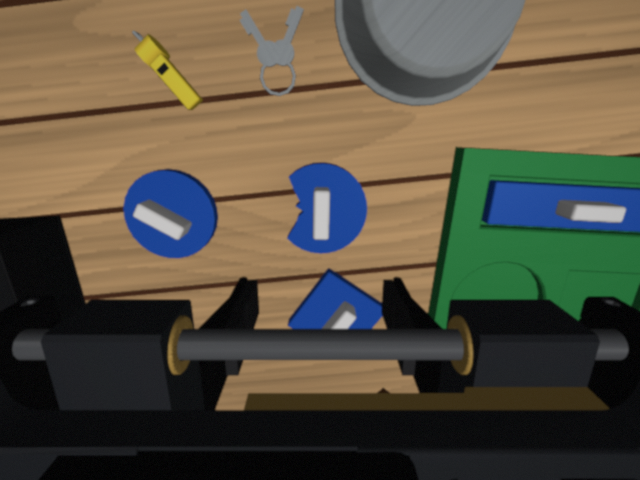

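Chewed_round's rib is at (321,213), centred between the fingers and aligned, with the bite on its left. Descending and closing.

Request:
play_rows(gripper=[-0.5,-0.5,-0.5,-0.5,-0.5,1,1,1,1,1,1,1], delta_pos=[[0.2,0,6],[0.2,0,12],[0.2,0,16],[0.2,0,18],[0.2,0,18],[0.2,0,18],[0.2,0,18],[0.2,0,18],[0.2,0,18],[0.2,0,18],[0.2,0,18],[0.2,0,18]], turn=[[0,0,0],[0,0,0],[0,0,0],[0,0,0],[0,0,0],[0,0,0],[0,0,0],[0,0,0],[0,0,0],[0,0,0],[0,0,0],[0,0,0]])

```text
time: 7.75
position: [0.6184, -0.0754, 0.0206]
tool_rot: [0.999, -0.053, -0.0, -0.0]
ft_force: [0.2, -0.3, 1.5]
grip_width: 0.0159
grip_force: 24.9
```

```bash
python3 -c "
from h import *
go((.535,.373,.18,-3),(.535,.373,.06,-3))
"
```

```text
t 7.75 pos [ 0.6184 -0.0754  0.0206] phi -6.0 w 0.0159 F [ 0.2 -0.3  1.5] q [-0.3   0.8   1.57  0.    0.78  1.38]
(0.535, 0.373, 0.18, -3) cm [-13.01 -43.72 -15.94] turn [-0.     0.    -0.053]
(0.535, 0.373, 0.06, -3) cm [-13.01 -43.72  -3.94] turn [-0.     0.    -0.053]
```

Request:
play_rows(gripper=[1,1,1,1,1,1,1,1,1,1,1,1], delta_pos=[[0,0,-6],[0,0,-12],[0,0,-16],[-13,-43.7,-16],[-13,-43.7,-16],[-13,-43.7,-16],[-13,-43.7,-16],[-13,-43.7,-16],[-13,-43.7,-16],[-13,-43.7,-16],[-13,-43.7,-16],[-13,-43.7,-16]], turn=[[0,0,0],[0,0,0],[0,0,0],[0,0,-0.05],[0,0,-0.05],[0,0,-0.05],[0,0,-0.05],[0,0,-0.05],[0,0,-0.05],[0,0,-0.05],[0,0,-0.05],[0,0,-0.05]])

```text
time: 9.25
position: [0.5343, 0.3734, 0.1799]
tool_rot: [1.0, -0.026, -0.0, 0.001]
ft_force: [0.3, -0.2, -1.0]
grip_width: 0.0159
grip_force: 24.9
```

Request:
play_rows(gripper=[1,1,1,1,0.2,0.2,0.2,0.2,0.2], delta_pos=[[0,0,6],[0,0,12],[0,0,12],[0,0,12],[0,0,12],[0,0,12],[0,0,12],[0,0,6],[0,0,-1]], turn=[[0,0,0],[0,0,0],[0,0,0],[0,0,0],[0,0,0],[0,0,0],[0,0,0],[0,0,0],[0,0,0]])

```text
time: 10.38
position: [0.5344, 0.3726, 0.1837]
tool_rot: [1.0, -0.027, -0.001, 0.001]
ft_force: [1.4, 0.1, -0.9]
grip_width: 0.0346
grip_force: 0.0
```

```bash
python3 -c "
from h import *
go((.627,.085,.2,53.6),(.60,.10,.22,53.6))
c=snap('top','pics/top1.png')
"
```

```text
t 10.38 pos [0.5344 0.3726 0.1837] phi -3.2 w 0.0346 F [ 1.4  0.1 -0.9] q [ 0.44  0.61  1.4  -0.    1.14  2.06]
(0.627, 0.085, 0.2, 53.6) cm [10.82 28.21 -1.62] turn [ 0.     0.002 -0.99 ]
(0.6, 0.1, 0.22, 53.6) cm [ 8.04 26.86 -3.62] turn [ 0.     0.002 -0.99 ]
```

View pics/top1.png

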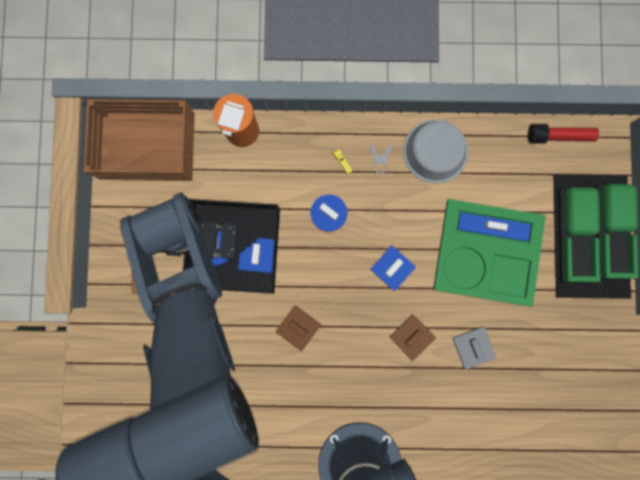

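Both chewed covers are in the tub: the square at (256,255), and the round partly hidden under the gripper at (218,245). The sound ones have not moved. Next is the sound round cover.

Request:
play_rows(gripper=[0,-0.5,-0.5,-0.5,-0.5,-0.5,-0.5,-0.5,-0.5,-0.5], delta_pos=[[0,0,-2],[10.8,28.2,-2],[10.8,28.2,-2],[10.8,28.2,-2],[10.8,28.2,-2],[10.8,28.2,-2],[10.8,28.2,-2],[10.8,28.2,-2],[10.8,28.2,-2],[10.8,28.2,-2]], turn=[[0,0,0],[0,0,-0.99],[0,0,-0.99],[0,0,-0.99],[0,0,-0.99],[0,0,-0.99],[0,0,-0.99],[0,0,-0.99],[0,0,-0.99],[0,0,-0.99]])

```text
time: 11.68
position: [0.627, 0.0864, 0.2032]
tool_rot: [0.893, 0.451, 0.0, 0.0]
ft_force: [0.5, 0.3, 0.2]
grip_width: 0.0655
grip_force: 0.0
```

```bash
cat > cov.py <<'E'
from rib import *
def cover(c,x,y,z,r=70):
    """outline of blue+white blob at plane z: circle and rect (mm)"""
    u,v=map(int,proj(c,[x,y,z])); b,w,g=masks(c["color"])
    win=np.zeros_like(w); win[max(v-r,0):v+r,max(u-r,0):u+r]=255
    cs=max(cv2.findContours(b&win,0,1)[0],key=cv2.contourArea); cs=cv2.convexHull(cs)
    P=np.array([ray(c,*p[0],z)[:2] for p in cs],np.float32)*1000
    q=cv2.minAreaRect(P);e=cv2.minEnclosingCircle(P)
    print("px",u,v,"circ",np.round(e[0],1),round(e[1],1),"rect",np.round(q[0],1),np.round(q[1],1),round(q[2],1),"ellipse",[np.round(k,1) for k in cv2.fitEllipse(P)]); return P
E
python3 -c "
from cov import *
c=snap('wrist','pics/w3.png')
cover(c,.627,.085,.015); rib(c,.627,.085,.041)
go((.627,.085,.02,53.6))
"
```

```text
px 320 215 circ [632.5  86.9] 47.6 rect [631.8  86.8] [92.5 92.8] 53.6 ellipse [array([631.9,  86.9]), array([93.2, 94. ]), np.float64(151.3)]
rib [631.8  86. ] [44.4 10.9] dir 53.5
t 11.72 pos [0.6271 0.0864 0.2032] phi 53.6 w 0.0651 F [ 0.8 -0.3  0. ] q [-0.04  0.56  1.43  0.    1.15  0.6 ]
(0.627, 0.085, 0.02, 53.6) cm [-0.11  0.07 18.32] turn [ 0. -0.  0.]
```

View pics/w3.png

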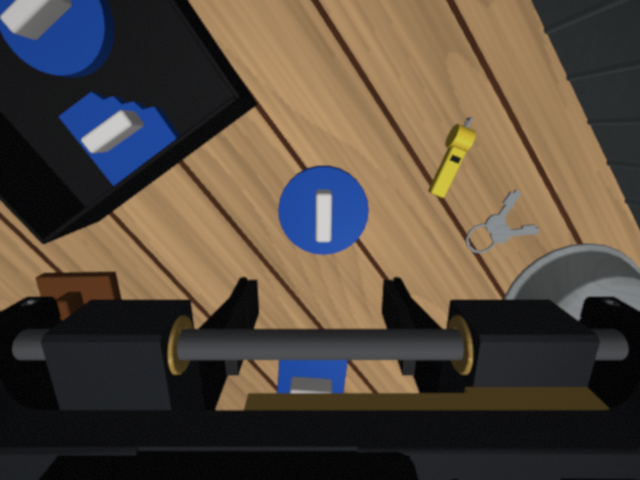

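The round cover is at (323,210), whole, with its rib aligned; its centre is about 4 mm further in x than I aimed. Descending with that correction.

Request:
play_rows(gripper=[-0.5,-0.5,-0.5,-0.5,-0.5,1,1,1,1,1,1], delta_pos=[[0.3,0.3,6],[0.3,0.3,12],[0.3,0.3,16],[0.3,0.3,18.2],[0.3,0.3,18.2],[0.3,0.3,18.2],[0.3,0.3,18.2],[0.3,0.3,18.2],[0.3,0.3,18.2],[0.3,0.3,18.2],[0.3,0.3,18.2]], turn=[[0,0,0],[0,0,0],[0,0,0],[0,0,0],[0,0,0],[0,0,0],[0,0,0],[0,0,0],[0,0,0],[0,0,0],[0,0,0]])

```text
time: 13.1
position: [0.6315, 0.0859, 0.0211]
tool_rot: [0.893, 0.45, -0.0, -0.0]
ft_force: [-0.7, 0.3, 0.7]
grip_width: 0.0159
grip_force: 25.0
```

```bash
python3 -c "
from h import *
go((.492,-.26,.18,-9),(.40,-.26,.20,-9))
"
```

```text
t 13.1 pos [0.6315 0.0859 0.0211] phi 53.6 w 0.0159 F [-0.7  0.3  0.7] q [-0.04  0.81  1.53  0.    0.8   0.6 ]
(0.492, -0.26, 0.18, -9) cm [-36.11   9.33 -15.89] turn [-0.     0.     1.092]
(0.4, -0.26, 0.2, -9) cm [-41.58   1.93 -17.89] turn [-0.     0.     1.092]
```

```bash
python3 -c "
from h import *
go((.42,-.30,.20,-9))
"
```

```text
t 13.1 pos [0.6315 0.0859 0.0211] phi 53.6 w 0.0159 F [-0.7  0.3  0.7] q [-0.04  0.81  1.53  0.    0.8   0.6 ]
(0.42, -0.3, 0.2, -9) cm [-43.61   5.91 -17.89] turn [-0.     0.     1.092]
```

Request:
play_rows(gripper=[1,1,1,1,1,1,1,1,1,1,1,1], delta_pos=[[0,0,-6],[0,0,-12],[0,0,-17.9],[-43.6,5.9,-17.9],[-43.6,5.9,-17.9],[-43.6,5.9,-17.9],[-43.6,5.9,-17.9],[-43.6,5.9,-17.9],[-43.6,5.9,-17.9],[-43.6,5.9,-17.9],[-43.6,5.9,-17.9],[-43.6,5.9,-17.9]], turn=[[0,0,0],[0,0,0],[0,0,0],[0,0,1.092],[0,0,1.092],[0,0,1.092],[0,0,1.092],[0,0,1.092],[0,0,1.092],[0,0,1.092],[0,0,1.092],[0,0,1.092]])

```text
time: 14.6
position: [0.4195, -0.2996, 0.1997]
tool_rot: [0.997, -0.079, -0.0, -0.001]
ft_force: [0.7, 1.0, -1.5]
grip_width: 0.0158
grip_force: 25.0
```

```bash
python3 -c "
from h import *
c=snap('wrist','pics/w4.png')
go((.492,-.26,.1,-9))
print([proj(c,(.492,-.26,.024)),proj(c,(.473,-.373,.024))])
"
```

```text
t 14.65 pos [ 0.4199 -0.2988  0.1997] phi -9.0 w 0.0157 F [-0.1  0.2 -1.1] q [-0.84  0.41  1.73  0.    1.    0.89]
(0.492, -0.26, 0.1, -9) cm [ 6.52 -4.95  9.97] turn [-0.001  0.001  0.   ]
[(np.float64(268.9898347730077), np.float64(150.76372537322823)), (np.float64(388.23308444080544), np.float64(151.70659688647206))]
```

View pics/w4.png

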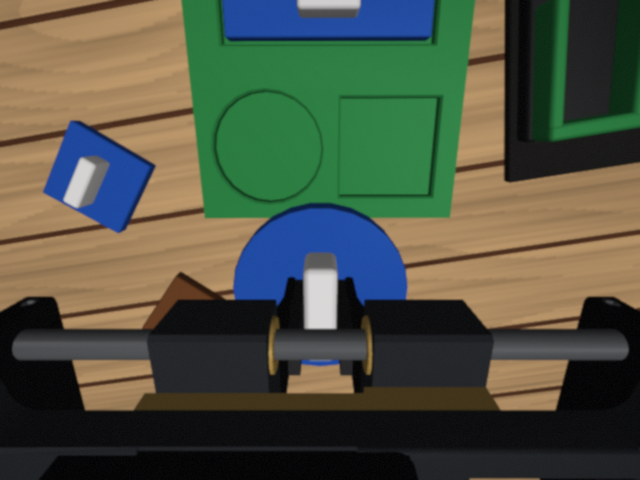

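```bash
python3 -c "
from cov import *
c=snap('wrist'); im=c['color']; g=cv2.cvtColor(im,cv2.COLOR_RGB2GRAY)
e=cv2.Canny(g,30,80)
for (x0,x1,y0,y1) in [(208,331,84,208),(333,446,88,204)]:
    m=np.zeros_like(e); m[y0:y1,x0:x1]=e[y0:y1,x0:x1]
    n,l,s,_=cv2.connectedComponentsWithStats(m); print([list(k) for k in s[1:] if k[4]>25])
    pts=np.argwhere(m)[:,::-1]
    h=cv2.convexHull(pts.astype(np.int32)); P=np.array([ray(c,*p[0],.024)[:2] for p in h],np.float32)*1000
    print(cv2.minEnclosingCircle(P),cv2.minAreaRect(P),cv2.fitEllipse(P))
o=robot.get_obs()
b,w,_=masks(im); ys,xs=[],[]
for x in range(245,398,4):
    col=np.where(b[200:300,x])[0]
    if len(col): xs.append(x); ys.append(col[0]+200)
z=o['position'][2]-.006
P=np.array([ray(c,u,v,z)[:2] for u,v in zip(xs,ys)])*1000
A=np.c_[2*P,np.ones(len(P))]; s=np.linalg.lstsq(A,(P**2).sum(1),rcond=None)[0]
print('held',s[:2],np.sqrt(s[2]+s[0]**2+s[1]**2),'tcp',o['position'])
"
```

```text
[[np.int32(214), np.int32(89), np.int32(111), np.int32(115), np.int32(403)], [np.int32(217), np.int32(92), np.int32(105), np.int32(109), np.int32(388)], [np.int32(291), np.int32(203), np.int32(40), np.int32(5), np.int32(40)]]
((486.36016845703125, -270.4154968261719), 66.36002349853516) ((491.3768310546875, -259.4699401855469), (105.73979949951172, 112.41819763183594), 87.11463928222656) ((489.1127624511719, -263.38250732421875), (104.63487243652344, 123.84575653076172), 125.58295440673828)
[[np.int32(337), np.int32(95), np.int32(108), np.int32(104), np.int32(772)]]
((473.60137939453125, -369.8935546875), 70.8108901977539) ((473.9939880371094, -370.1263427734375), (100.85629272460938, 100.6104507446289), 80.9737777709961) ((441.8925476074219, -365.1231384277344), (100.34798431396484, 503.94512939453125), 79.32659912109375)
held [ 425.43599866 -298.47915976] 44.15923515383283 tcp [ 0.42025447 -0.29842828  0.19978705]
```

```bash
python3 -c "
from cov import *
c=snap('wrist'); im=c['color']; g=cv2.cvtColor(im,cv2.COLOR_RGB2GRAY)
e=cv2.Canny(g,30,80)
n,l,s,_=cv2.connectedComponentsWithStats(e)
for k in range(1,n):
    x,y,w,h,a=s[k]
    if 90<w<125 and 90<h<125 and 80<y<110:
        hh=cv2.convexHull(np.argwhere(l==k)[:,::-1].astype(np.int32)); P=np.array([ray(c,*p[0],.024)[:2] for p in hh],np.float32)*1000
        print(s[k],cv2.minEnclosingCircle(P),cv2.minAreaRect(P))
go()
for r in (110,130,150,170,185): print(r,[i for i in range(332,446) if e[r,i]])
for x in (350,370,390,410,430): print(x,[i for i in range(88,210) if e[i,x]])
print(ray(c,269,146,.024),ray(c,388.5,146.5,.024))
"
```

```text
[215  89 111 115 406] ((494.22564697265625, -259.739990234375), 53.47066116333008) ((494.38092041015625, -259.9014892578125), (105.44493865966797, 105.73918914794922), 73.9749755859375)
[218  92 105 109 388] ((494.6018371582031, -259.83355712890625), 50.58876037597656) ((494.28668212890625, -260.1845703125), (99.85692596435547, 100.15953063964844), 75.8522720336914)
[340  95 105 104 585] ((476.037841796875, -373.17608642578125), 67.0066909790039) ((476.40399169921875, -373.4876708984375), (95.33903503417969, 95.50631713867188), 81.07833862304688)
[ 95 109 110 110 435] ((497.052978515625, -149.7663116455078), 64.35870361328125) ((493.48663330078125, -149.83074951171875), (91.93423461914062, 96.83499145507812), 1.0346375703811646)
t 14.75 pos [ 0.4205 -0.2983  0.1999] phi -8.9 w 0.0159 F [-0.3  0.6 -1.1] q [-0.83  0.41  1.73  0.    1.    0.89]
110 [437, 443]
130 [435, 441]
150 [433, 439]
170 [431, 437]
185 [430, 433, 435]
350 [96, 99, 194, 197, 207]
370 [96, 99, 194, 198]
390 [96, 99, 194, 198]
410 [96, 99, 195, 198]
430 [96, 99, 178, 179, 180, 181, 182, 183, 184, 185, 186, 187, 197]
[ 0.49694858 -0.25953293  0.024     ] [ 0.47871903 -0.37243693  0.024     ]
```

Wrist view: round recess at (269,146) and square recess at (389,147), with the held round cover in front at (321,280). World centres are round (0.494,-0.260) and square (0.476,-0.373). Moving above the round recess.

```bash
python3 -c "
from h import *
go((.4932,-.2597,.07,-9))
"
```

```text
t 14.75 pos [ 0.4205 -0.2983  0.1999] phi -8.9 w 0.0159 F [-0.3  0.6 -1.1] q [-0.83  0.41  1.73  0.    1.    0.89]
(0.4932, -0.2597, 0.07, -9) cm [ 6.6  -4.92 12.99] turn [-0.001  0.001  0.002]
```

Request:
play_rows(gripper=[1,1,1,1,1,1,1], delta_pos=[[6.6,-4.9,2],[6.6,-4.9,5],[6.6,-4.9,9],[6.6,-4.9,13],[6.6,-4.9,13],[6.6,-4.9,13],[6.6,-4.9,13]], turn=[[0,0,0],[0,0,0],[0,0,0],[0,0,0],[0,0,0],[0,0,0],[0,0,0]])

```text
time: 15.62
position: [0.4942, -0.2625, 0.072]
tool_rot: [0.997, -0.078, 0.002, 0.001]
ft_force: [0.8, -0.6, -0.8]
grip_width: 0.0157
grip_force: 25.0
```

```bash
python3 -c "
from h import *
go((.4932,-.2597,.07,-9),(.4932,-.2597,.034,-9))
"
```

```text
t 15.62 pos [ 0.4942 -0.2625  0.072 ] phi -9.0 w 0.0157 F [ 0.8 -0.6 -0.8] q [-0.69  0.66  1.72  0.    0.76  1.04]
(0.4932, -0.2597, 0.07, -9) cm [-0.15 -0.26  0.2 ] turn [ 0.002 -0.003  0.   ]
(0.4932, -0.2597, 0.034, -9) cm [-0.16 -0.26  3.8 ] turn [ 0.002 -0.003  0.   ]
```

Request:
play_rows(gripper=[1,1,1,1,1], delta_pos=[[-0.1,-0.2,0],[-0.1,-0.2,1],[-0.1,-0.2,2.3],[-0.1,-0.2,3.6],[-0.1,-0.2,3.6]], turn=[[0,0,0],[0,0,0],[0,0,0],[0,0,0],[0,0,0]])

```text
time: 16.25
position: [0.4917, -0.2594, 0.0326]
tool_rot: [0.997, -0.079, -0.001, -0.001]
ft_force: [-0.5, 0.4, -1.0]
grip_width: 0.0155
grip_force: 25.0
```

```bash
python3 -c "
from h import *
go((.4932,-.2597,.034,-9))
"
```

```text
t 16.25 pos [ 0.4917 -0.2594  0.0326] phi -9.0 w 0.0155 F [-0.5  0.4 -1. ] q [-0.69  0.72  1.74  0.    0.68  1.04]
(0.4932, -0.2597, 0.034, -9) cm [ 0.15  0.01 -0.14] turn [-0.001  0.002 -0.   ]
```

No contact force at recess depth, so it is in. Releasing, lifting and going to the square cover.

Request:
play_rows(gripper=[0.2,0.2,0.2,0.2,0.2,0.2], delta_pos=[[0,0,0],[0,0,0],[0,0,0],[0,0,-5],[0,0,-11],[0,0,-16.5]], turn=[[0,0,0],[0,0,0],[0,0,0],[0,0,0],[0,0,0],[0,0,0]])

```text
time: 17.0
position: [0.4922, -0.2597, 0.2011]
tool_rot: [0.997, -0.079, 0.0, 0.0]
ft_force: [0.8, -0.5, 0.1]
grip_width: 0.0347
grip_force: 0.0
```

```bash
python3 -c "
from h import *
go((.490,-.079,.2,-40.8))
"
```

```text
t 17.0 pos [ 0.4922 -0.2597  0.2011] phi -9.0 w 0.0347 F [ 0.8 -0.5  0.1] q [-0.69  0.46  1.63  0.    1.05  1.04]
(0.49, -0.079, 0.2, -40.8) cm [ -3.05 -17.81   0.1 ] turn [ 0.    -0.001  0.555]
```

Request:
play_rows(gripper=[-0.5,-0.5,-0.5,-0.5,-0.5,-0.5,-0.5], delta_pos=[[-3,-17.8,0],[-3,-17.8,0],[-3,-17.8,0],[-3,-17.8,0],[-3,-17.8,0],[-3,-17.8,0],[-3,-17.8,0]], turn=[[0,0,0.555],[0,0,0.555],[0,0,0.555],[0,0,0.555],[0,0,0.555],[0,0,0.555],[0,0,0.555]])

```text
time: 17.88
position: [0.4907, -0.0806, 0.199]
tool_rot: [0.937, -0.349, 0.0, 0.0]
ft_force: [0.8, 0.3, -0.4]
grip_width: 0.0653
grip_force: 0.0
```

```bash
python3 -c "
from cov import *
c=snap('wrist','pics/w5.png')
cover(c,.489,-.079,.015); rib(c,.489,-.079,.041)
go((.489,-.079,.02,-40.8))
t=snap('top'); cover(t,.4944,-.26,.027,r=28)
"
```

```text
px 321 216 circ [492.4 -79.2] 57.0 rect [492.9 -79.4] [82.4 83.1] 48.9 ellipse [array([493.1, -79.7]), array([ 99.2, 115.4]), np.float64(43.5)]
rib [492.  -79.3] [ 7.9 42. ] dir -40.9
t 17.93 pos [ 0.4906 -0.0804  0.1989] phi -40.9 w 0.0653 F [ 0.1 -0.1  0. ] q [-0.39  0.39  1.77 -0.    0.98  1.9 ]
(0.489, -0.079, 0.02, -40.8) cm [-0.22 -0.   17.89] turn [ 0.    -0.    -0.002]
px 465 265 circ [ 486.8 -263.2] 45.2 rect [ 482.2 -281.8] [46.4 90.1] 76.0 ellipse [array([ 486.6, -263.9]), array([82.3, 88.5]), np.float64(86.1)]
```

View pics/w5.png

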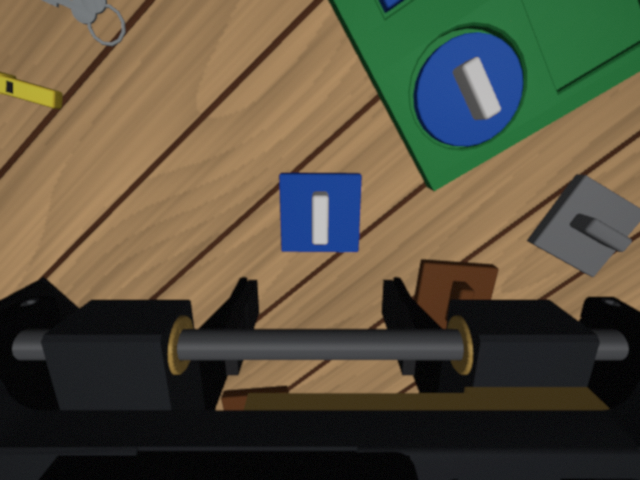

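The round cover sits in its recess at (469,88) with an even green rim around it. The square cover at (320,212) is whole and aligned. Grasping it.

Request:
play_rows(gripper=[-0.5,-0.5,-0.5,-0.5,-0.5,1,1,1,1,1,1], delta_pos=[[0.1,-0.2,6],[0.1,-0.2,12],[0.1,-0.2,16],[0.1,-0.2,17.8],[0.1,-0.2,17.8],[0.1,-0.2,17.8],[0.1,-0.2,17.8],[0.1,-0.2,17.8],[0.1,-0.2,17.8],[0.1,-0.2,17.8],[0.1,-0.2,17.8]], turn=[[0,0,0],[0,0,0],[0,0,0],[0,0,0],[0,0,0],[0,0,0],[0,0,0],[0,0,0],[0,0,0],[0,0,0],[0,0,0]])

```text
time: 19.35
position: [0.4924, -0.0784, 0.0212]
tool_rot: [0.937, -0.349, -0.0, 0.0]
ft_force: [-1.6, -0.4, 0.4]
grip_width: 0.0156
grip_force: 25.0
```

```bash
python3 -c "
from h import *
go((.400,-.36,.20,-9))
"
```

```text
t 19.35 pos [ 0.4924 -0.0784  0.0212] phi -40.8 w 0.0156 F [-1.6 -0.4  0.4] q [-0.38  0.71  1.89 -0.    0.54  1.9 ]
(0.4, -0.36, 0.2, -9) cm [ 11.4   27.36 -17.88] turn [ 0.     0.    -0.555]
```

```bash
python3 -c "
from h import *
go((.4754,-.3732,.12,-9))
"
```

```text
t 19.35 pos [ 0.4924 -0.0784  0.0212] phi -40.8 w 0.0156 F [-1.6 -0.4  0.4] q [-0.38  0.71  1.89 -0.    0.54  1.9 ]
(0.4754, -0.3732, 0.12, -9) cm [17.97 23.43 -9.88] turn [ 0.     0.    -0.555]
```

Request:
play_rows(gripper=[1,1,1,1,1,1,1,1,1,1,1,1], delta_pos=[[0,0,-5],[0,0,-9.9],[18,23.4,-9.9],[18,23.4,-9.9],[18,23.4,-9.9],[18,23.4,-9.9],[18,23.4,-9.9],[18,23.4,-9.9],[18,23.4,-9.9],[18,23.4,-9.9],[18,23.4,-9.9],[18,23.4,-9.9]], turn=[[0,0,0],[0,0,0],[0,0,-0.555],[0,0,-0.555],[0,0,-0.555],[0,0,-0.555],[0,0,-0.555],[0,0,-0.555],[0,0,-0.555],[0,0,-0.555],[0,0,-0.555],[0,0,-0.555]])

```text
time: 20.85
position: [0.4762, -0.3721, 0.1202]
tool_rot: [0.997, -0.078, -0.0, -0.0]
ft_force: [0.2, 0.3, -0.7]
grip_width: 0.0158
grip_force: 25.0
```

```bash
python3 -c "
from h import *
go((.4754,-.3732,.033,-9))
"
```

```text
t 20.85 pos [ 0.4762 -0.3721  0.1202] phi -8.9 w 0.0158 F [ 0.2  0.3 -0.7] q [-0.85  0.63  1.58 -0.    0.94  0.88]
(0.4754, -0.3732, 0.033, -9) cm [-0.06  0.12  8.72] turn [-0.     0.     0.001]
```

Request:
play_rows(gripper=[1,1,1,1,1,1,1,1], delta_pos=[[-0.1,0.1,3],[-0.1,0.1,5],[-0.1,0.1,5],[-0.1,0.1,6],[-0.1,0.1,7],[-0.1,0.1,8],[-0.1,0.1,8.6],[-0.1,0.1,8.6]], turn=[[0,0,0],[0,0,0],[0,0,0],[0,0,0],[0,0,0],[0,0,0],[0,0,0],[0,0,0]])

```text
time: 21.85
position: [0.4747, -0.3739, 0.0337]
tool_rot: [0.997, -0.079, -0.0, -0.0]
ft_force: [-0.0, -0.0, -1.3]
grip_width: 0.0157
grip_force: 25.0
```

```bash
python3 -c "
from h import *
go((.4754,-.3732,.033,-9))
"
```

```text
t 21.85 pos [ 0.4747 -0.3739  0.0337] phi -9.0 w 0.0157 F [-0.  -0.  -1.3] q [-0.85  0.76  1.62  0.    0.77  0.88]
(0.4754, -0.3732, 0.033, -9) cm [ 0.06 -0.08  0.07] turn [-0.  0. -0.]
```

Depth is right and there is no contact force. Releasing, lifting and backing off for a final look.

Request:
play_rows(gripper=[1,0.2,0.2,0.2,0.2,0.2,0.2,0.2,0.2,0.2,0.2,0.2], delta_pos=[[0,0,0.1],[0,0,0.1],[0,0,0.1],[0,0,0.1],[0,0,-5],[0,0,-11],[0,0,-17],[-6,-5,-19],[-6,-5,-19],[-6,-5,-19],[-6,-5,-19],[-6,-5,-19]], turn=[[0,0,0],[0,0,0],[0,0,0],[0,0,0],[0,0,0],[0,0,0],[0,0,0],[0,0,0],[0,0,0],[0,0,0],[0,0,0],[0,0,0]])

```text
time: 23.35
position: [0.424, -0.3162, 0.2233]
tool_rot: [0.997, -0.079, -0.0, -0.0]
ft_force: [0.1, -0.6, -0.1]
grip_width: 0.0349
grip_force: 0.0
```

```bash
python3 -c "
from cov import *
c=snap('wrist'); t=snap('top')
cv2.imwrite('pics/fin.png',np.hstack([cv2.resize(c['color'],(400,300)),cv2.resize(t['color'],(400,300))])[:,:,::-1])
cover(c,.4944,-.26,.027,r=60); cover(c,.476,-.373,.027,r=60)
go()
"
```

```text
px 256 154 circ [ 491.7 -258.2] 47.5 rect [ 491.6 -258.1] [94.5 92.9] 81.0 ellipse [array([ 491.6, -258.2]), array([94.1, 94.7]), np.float64(14.5)]
px 368 154 circ [ 475.8 -372.5] 56.8 rect [ 476.3 -372.7] [82.2 81.5] 81.0 ellipse [array([ 476.2, -369.9]), array([ 90.9, 152.7]), np.float64(172.0)]
t 23.45 pos [ 0.4237 -0.3158  0.2233] phi -9.0 w 0.0348 F [ 0.8  0.8 -0.9] q [-0.85  0.4   1.67 -0.    1.07  0.88]
```

View pics/fin.png

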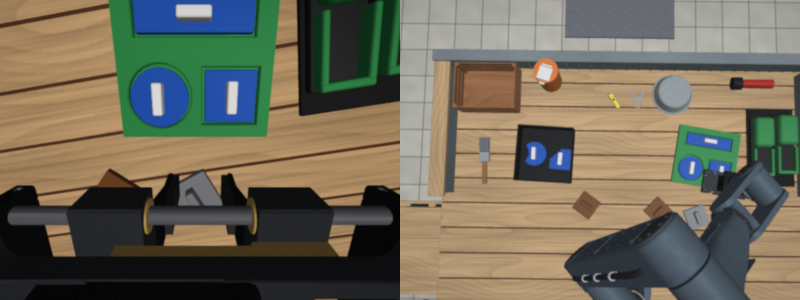

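The final picture shows both sound covers seated: in the left view, round at (160,95) and square at (230,97), rims visible and sizes right for recess depth. Both chewed covers are in the tub at (536,153) and (560,158) in the right view, and everything else is in place.

```bash
python3 -c "
from rig import robot
print(robot.hand_in())"
```

```text
the job is handed in; nothing more can be done
None
```

The job is handed in: both chewed covers went into the tub first, then the round and square covers were laid grip up, fully home, in their recesses, in about 23.5 s of the 72 s allowed; the hand-in returned no verdict.

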